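# Turn the block for its second marking pass

## Task

On the grey metal loading plate of the laser-marking bench, the long aluminium block has been marked along its side and drawn back from the bent steel bracket. Give it a quarter turn for the next pass so that its plain end (the end away from the brass stub on its top) butts squarely against the upright face of the bracket, midway along it, with the block flat on the plate and stub still on top; then let go. Leave the short block and the brass tee fitting where they are.

Things in the scene. Friction and masses are not known exactly. Their poses are not given: they have to be found in the camera images.
- block_center (a point): Centre of the long aluminium block (loose, 0.3-0.6 kg): 100 mm long (own x), 40 wide (y), 40 high (z up). A brass stub, 22 mm dia., stands 14 mm above its top 32 mm from centre towards +x; the -x end is the plain end. Starts with a long side roughly along the bracket face, 50 mm or more off, on the robot's side. It lies on a level fixed plate, top 20 mm below this point (10 mm above the bench).
- bracket_face (a point): Bent steel bracket, bolted down. Point at the foot of its upright face, midway along it, at plate-top height. x: level, square to the face, pointing into the bracket, away from the robot; y along the face; z up. Upright 130 mm long, 35 high, 5 thick; flange behind it (+x side) 35 mm deep, bolt heads 11 mm high. The block goes on the -x side.
- short_block_center (a point): Bystander: centre of a short aluminium block, 56 x 40 x 40 mm, with the same brass stub (14 mm tall) on top. Loose, about 280 mm or more to the left or right of the robot's midline; leave alone.
- tee: Bystander: brass tee fitting standing upright, 74 mm tall, 38 mm across, side branch reaching 44 mm from its axis; origin at the centre of its underside. Loose, 280 mm or more left or right of the midline; leave alone. (A flat black lens cap, 70 mm across, 12 mm high, also lies off to one side.)
Not all that is in view belongs to the job. What is shaped like the part that bears block_center but purple is not meant.

How it is judged:
By the outcome, as a careful person would: the job done as asked, in the order asked, and still so for the second after the job is handed in, with the robot touching nothing.
It also fails if it takes over 32 s, if anything falls off the work surface, if the arm or the gripper's body presses on something with over 40 N, if the wrist force passes 120 N, or if a joint passes its speed limit or range.

## Robot

A 6-joint arm with a two-finger parallel gripper is mounted at the origin on the work surface. World frame = base frame: x ahead of the robot, y to its left, z up, the work surface at z = 0. Lengths are in m, angles in rad, forces in N, time in s.
With the tool pointing down it reaches from about 0.3 to 0.875 m from the base axis. Payload 6.4 kg.
Tool frame: the origin (TCP) lies between the finger pads; the fingertips stand 19 mm ahead of it and the grasp point (between the pads) is the TCP; z points along the fingers, y is the direction in which the jaws open and shut (so a half turn about z gives the same grasp; the last joint's range is limited). The gripper opens to 85 mm and grips with 20 to 120 N. Pads are 22 mm wide; open, the fingers measure 114 mm over their backs; the gripper's body (76 mm by 85 mm) begins 54 mm behind the grasp point. The pads swing forward as they close: fully open they stand 13 mm farther back than shut.
Start: joints at [0.936, 0.181, 1.607, -0, 1.354, -0.206], TCP at [0.239, 0.523, 0.25] pointing down, gripper open.
Joint ranges: [-2.99, 2.99], [-0.89, 2.07], [0.3, 2.58], [-1.14, 4.28], [0, 2.63], [-3.12, 3.12]. Speed limits (rad/s): [2.57, 2.57, 3.01, 3.14, 3.14, 3.14].

## Interface

Orientations are given as a unit quaternion [w, x, y, z].
In Python, from bench import * gives the robot as it stands.
- The arm moves only by the tool apply_moves, never from a script. Its argument "moves" is a list that holds one entry, the list of rows, each a list of 7 numbers: the shift along the tool's x, y, z in cm, then the turn, a rotation vector about the tool's x, y, z in rad, then the opening, from 0 (shut) to 1 (fully open). A call has 1 to 8 rows; each row is the pose to reach, as a shift and turn from the pose commanded when the call began, along the tool's axes at that moment; what a row does not reach only later rows make up. A row lasts 1/10 s, in which the tool goes at most 50 mm and 8.59 degrees, less where a joint would pass 70% of its speed; a pose out of reach is approached as far as the arm can. A call with a gripper value outside its range is refused whole. The fingers move at their own pace and stop on an object; the grip force is fixed at half the most. Time passes only in rows, so rows that repeat a pose let the fingers close. It gives the time, the measured TCP pose, the force and the opening at its end, in the units of the state.
- get_obs(): the state, without advancing time (a new reading comes with each control period).
- camera(name): name is "scene" or "side" or "wrist"; returns the picture (480x640x3 uint8, red, green, blue); there is no depth.
- get_calibration(name): a dict with "vertical_fov" (degrees; the focal length in pixels is half the picture's height over the tangent of half this angle, whatever the lens; pixels are square), "cx", "cy" (the principal point, pixels), "R" (3x3) and "t" (3): a world point X has camera coordinates R X + t. Camera axes: x right, y down, z forward; pixel columns grow to the right and rows downward; lengths in m; the calibration is good to about 2 mm. A picture is of the moment at which its call begins: read the wrist's pose just before it. get_calibration takes no time and is no camera call; for the wrist camera it gives the pose at the moment of the call.
- hand_in(): hands the job in, once; it reports no verdict.
The state is a dict: "time_s": time; "q": joint angles; "dq": joint speeds; "joint_efforts": joint torques, N m; "eef_pos": TCP position; "eef_rot": TCP orientation; "wrist_force": force on the tool from outside, world axes, zero at the start; "torque": the same for the moment, N m; "opening": opening from 0.0 (shut) to 1.0 (fully open).
Only numpy, scipy, OpenCV 4.12 (cv2) and the standard library are available. Lean on these libraries where they do the work, as an engineer would, in place of code of your own. Each camera call takes 0.05 s, during which the arm holds its last target. There are 200 camera calls.

## Working session

There is one attempt and no reset: what is moved stays moved. The work goes in short steps, Python scripts to look and compute and a tool call to move; the robot and the scene stay as the last step left them, time stands still between calls to the robot, and variables do not carry over. Pictures are saved under pics/ and viewed, about 8 in all and at most 12, crops included, and the job is handed in when it is done.

Besides the shell and the picture viewer there is one more tool, called after "Emit:" as name(argument=value, ...), one argument or row to a line, values as JSON. apply_moves: Moves the arm, as the interface text tells. Its arguments: {"type":"object","properties":{"moves":{"type":"array","items":{"type":"array","items":{"type":"array","items":{"type":"number"}}}}},"required":["moves"]}

```bash
mkdir -p pics; ls; python3 - <<'E'
from bench import *
import cv2,json
o=get_obs();print(o)
for n in("scene","side"):
    im=camera(n);cv2.imwrite(f"pics/{n}0.png",im[:,:,::-1])
    print(n,get_calibration(n))
E
```

```text
pics
{'time_s': 0.0, 'q': array([ 9.35673546e-01,  1.81551398e-01,  1.60800869e+00, -2.34938611e-05,
        1.35377830e+00, -2.06295667e-01]), 'dq': array([ 0.0001469 ,  0.00039578, -0.0006417 ,  0.00237046,  0.00032949,
       -0.00083248]), 'joint_efforts': array([-8.45609338e-04, -4.44870543e+01, -3.51346815e+01, -2.66101715e-04,
        9.10409493e-03, -3.52883760e-06]), 'eef_pos': array([0.238763  , 0.52251714, 0.24937796]), 'eef_rot': array([-3.46018203e-04,  2.12771888e-01,  9.77101510e-01, -8.01439937e-04]), 'wrist_force': array([-1.05946524, -0.48634573,  0.04363904]), 'torque': array([ 0.0003149 , -0.00902084, -0.01684927]), 'opening': 1.0007034216394595}
scene {'vertical_fov': 49.24185344588948, 'cx': 323.48739884642714, 'cy': 227.0817129891513, 'R': array([[-0.72097125,  0.69290692, -0.00896948],
       [ 0.60091092,  0.61869812, -0.50608171],
       [-0.34511812, -0.37026022, -0.8624389 ]]), 't': array([ 0.40790263, -0.22731368,  1.31908819])}
side {'vertical_fov': 57.377706341895106, 'cx': 325.71853573836086, 'cy': 236.92649098847923, 'R': array([[ 0.83149066, -0.55509592,  0.0221767 ],
       [-0.28285369, -0.4573753 , -0.84309052],
       [ 0.47813918,  0.69474913, -0.53731421]]), 't': array([-0.44752104,  0.16080917,  0.77250011])}
```

View pics/scene0.png

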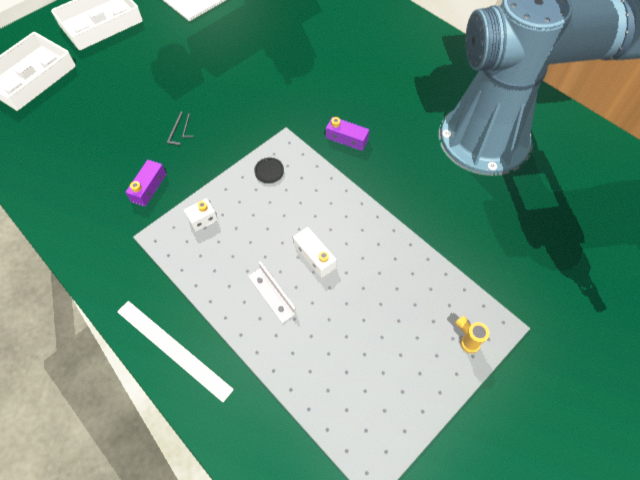

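View pics/side0.png

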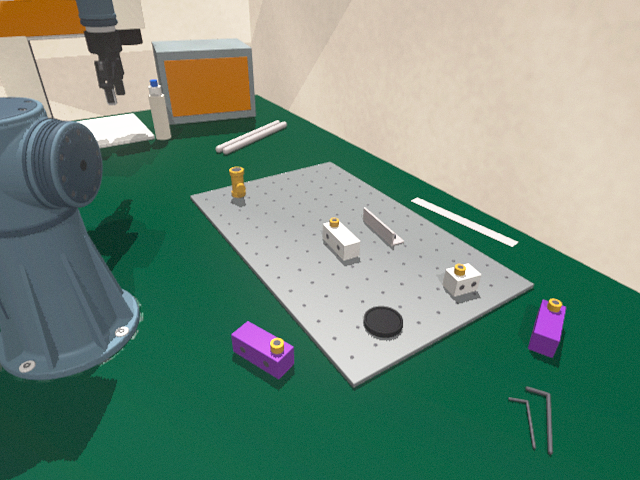

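The scene view shows the long block at about (315,252) with its stub at (323,257). The bracket is at (272,292), the short block at (202,214) and the tee at (474,335). The side view agrees, with the block at (340,240) and the bracket at (382,227). Next I'll enlarge both for measuring.

```bash
cat > h.py <<'E'
from bench import *
import numpy as np, cv2
def K(c):
    f=240/np.tan(np.radians(c["vertical_fov"])/2); return np.array([[f,0,c["cx"]],[0,f,c["cy"]],[0,0,1]])
def onz(c,u,v,z):
    R=np.array(c["R"]);t=np.array(c["t"]);o=-R.T@t;d=R.T@np.linalg.inv(K(c))@[u,v,1]
    return o+d*(z-o[2])/d[2]
def proj(c,P):
    p=K(c)@(np.array(c["R"])@np.array(P).T+np.array(c["t"])[:,None]); return (p[:2]/p[2]).T
E
python3 - <<'E'
from h import *
a=cv2.imread("pics/scene0.png")[222:330,240:350]; b=cv2.imread("pics/side0.png")[195:270,315:415]
a=cv2.resize(a,None,fx=5,fy=5,interpolation=3)[:,:400+150];b=cv2.resize(b,None,fx=5,fy=5,interpolation=3)
cv2.imwrite("pics/a.png",a);cv2.imwrite("pics/b.png",b)
S=get_calibration("scene");D=get_calibration("side")
print(onz(S,323,257,.064),onz(D,334,222,.064),onz(S,311,250,.05))
E
```

```text
[ 0.55113352 -0.015849    0.064     ] [ 0.54018265 -0.02773534  0.064     ] [ 0.55295572 -0.05067178  0.05      ]
```

View pics/a.png

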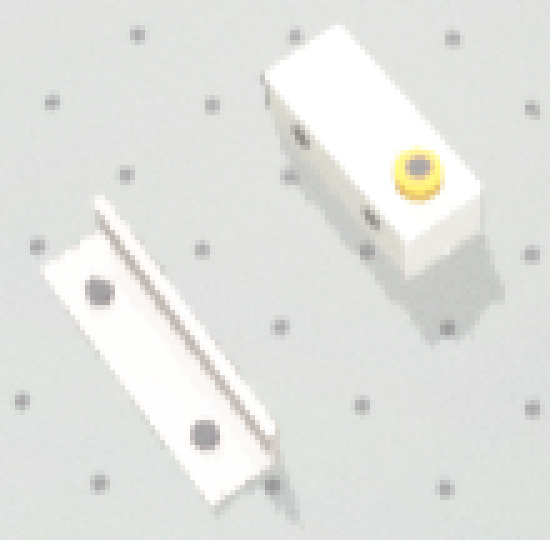

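The crop shows the block's top corners at (340,25), (265,75), (408,235) and (482,187), and the bracket's upper edge running from (97,197) to (275,432). The flange's back corners are at (40,268) and (217,508).

```bash
python3 - <<'E'
from h import *
S=get_calibration("scene")
def pts(L,z): return np.array([onz(S,(u-2)/5+240,(v-2)/5+222,z) for u,v in L])
B=pts([(340,25),(265,75),(408,235),(482,187)],.05);print(B.round(4),B.mean(0))
print(np.linalg.norm(np.diff(B,axis=0),axis=1))
d=B[3]+B[2]-B[1]-B[0];print("block x yaw",np.degrees(np.arctan2(d[1],d[0])))
T=pts([(97,197),(275,432)],.045);F=pts([(40,268),(217,508)],.013);print(T,F)
for E in(T,F):
  e=E[1]-E[0];print(np.linalg.norm(e),np.degrees(np.arctan2(e[1],e[0])))
C=get_calibration("wrist");print(C, get_obs()['eef_pos'])
E
```

```text
[[ 0.5191 -0.0975  0.05  ]
 [ 0.559  -0.1017  0.05  ]
 [ 0.5675 -0.0043  0.05  ]
 [ 0.53    0.0011  0.05  ]] [ 0.54392616 -0.05061391  0.05      ]
[0.04018446 0.09779407 0.03790848]
block x yaw 84.3326003347795
[[ 0.64731252 -0.10960268  0.045     ]
 [ 0.66412911  0.01983908  0.045     ]] [[ 0.67891314 -0.11556651  0.013     ]
 [ 0.69583467  0.0170773   0.013     ]]
0.13052956690553033 82.5978074052468
0.1337188057516779 82.72997969320977
{'vertical_fov': 70.19409825807351, 'cx': 321.14281559596174, 'cy': 241.75193773939012, 'R': array([[ 4.15832384e-01,  9.09441273e-01,  1.67612270e-05],
       [ 8.75507986e-01, -4.00321736e-01,  2.70607233e-01],
       [ 2.46108096e-01, -1.12512576e-01, -9.62689839e-01]]), 't': array([-0.57478761, -0.0347838 ,  0.37757013])} [0.23877706 0.52255663 0.24946575]
```

```bash
cat >> h.py <<'E'
from scipy.spatial.transform import Rotation as Ro
def go(p,jaw,o=None):
    """tool-frame shift cm + rotvec to reach p with jaw yaw deg, tool down"""
    o=o or get_obs(); w,x,y,z=o['eef_rot']; R=Ro.from_quat([x,y,z,w])
    a=np.radians(jaw); yy=np.array([np.cos(a),np.sin(a),0]);zz=np.array([0,0,-1.]);xx=np.cross(yy,zz)
    T=Ro.from_matrix(np.c_[xx,yy,zz])
    s=R.inv().apply(np.array(p)-o['eef_pos'])*100
    print("shift",s.round(2),"turn",(R.inv()*T).as_rotvec().round(4))
E
python3 -c "
from h import *
go([.544,-.05,.25],-5.7)
C=get_calibration('wrist');o=get_obs();w,x,y,z=o['eef_rot'];R=Ro.from_quat([x,y,z,w])
c=-np.array(C['R']).T@C['t'];print(c,R.inv().apply(c-o['eef_pos']))"
```

```text
shift [-5.156e+01 -3.938e+01 -1.000e-02] turn [-1.5000e-03  7.0000e-04  1.2415e+00]
[0.17654573 0.55129225 0.37290531] [ 6.85808987e-02  6.56269818e-05 -1.23419835e-01]
```

Emit:
apply_moves(
  moves=[
    [[-51.6,-39.4,0,0,0,1.24,1],[-51.6,-39.4,0,0,0,1.24,1],[-51.6,-39.4,0,0,0,1.24,1],[-51.6,-39.4,0,0,0,1.24,1],[-51.6,-39.4,0,0,0,1.24,1],[-51.6,-39.4,0,0,0,1.24,1],[-51.6,-39.4,0,0,0,1.24,1],[-51.6,-39.4,0,0,0,1.24,1]],
  ],
)

```text
time_s: 0.9
eef_pos: [0.4276, 0.1681, 0.2502]
eef_rot: [-0.0, 0.729, 0.684, 0.0]
wrist_force: [0.8, 0.4, 0.4]
opening: 0.998
```

```bash
python3 -c "
from h import *
o=get_obs();print(o['eef_pos'],o['q'],o['time_s']);go([.544,-.05,.25],-5.7)"
```

```text
[0.4275958  0.16811252 0.25020135] [ 1.15237347e-01 -8.60655966e-02  1.88547863e+00  1.07849167e-04
  1.34210981e+00  1.79309797e-01] 0.9
shift [-2.102e+01  1.301e+01  2.000e-02] turn [ 0.     -0.0001  0.0354]
```

Emit:
apply_moves(
  moves=[
    [[-21,13,0,0,0,0.035,1],[-21,13,0,0,0,0.035,1],[-21,13,0,0,0,0.035,1],[-21,13,0,0,0,0.035,1],[-21,13,0,0,0,0.035,1],[-21,13,0,0,0,0.035,1],[-21,13,0,0,0,0.035,1]],
  ],
)

```text
time_s: 1.6
eef_pos: [0.5445, -0.0479, 0.2494]
eef_rot: [-0.001, 0.74, 0.673, -0.0]
wrist_force: [-0.1, -0.5, -1.6]
opening: 1.002
```

```bash
python3 - <<'E'
from h import *
import pickle
C=get_calibration("wrist");im=camera("wrist");cv2.imwrite("pics/w1.png",im[:,:,::-1]);pickle.dump(C,open("c1","wb"))
o=get_obs();print(o['eef_pos'],o['time_s'],o['dq'].round(3));go([.544,-.05,.25],-5.7)
n=np.radians(-7.4);X=np.array([np.cos(n),np.sin(n),0]);Y=np.array([-X[1],X[0],0]);f=np.array([.6557,-.045,.045])
print(proj(C,[[.544,-.05,.05],f,f+.065*Y,f-.065*Y]))
E
```

```text
[ 0.544226   -0.04680875  0.24954333] 1.65 [ 0.029 -0.019  0.014 -0.001  0.    -0.001]
shift [-0.32  0.01 -0.05] turn [-0.0018 -0.0008  0.0058]
[[320.92748977 222.43021349]
 [435.35194184 205.57342434]
 [444.12323553 135.28433277]
 [427.46162535 268.80277211]]
```

View pics/w1.png

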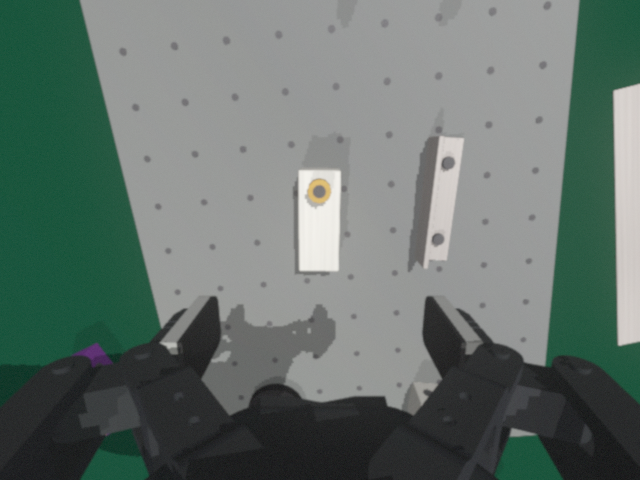

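The wrist view shows the block at (320,220) with its stub at (319,190), and the bracket upright running from about (434,137) to (426,268). Both match the estimates. I'll take an enlarged crop for accuracy.

```bash
python3 -c "
import cv2
cv2.imwrite('pics/w1c.png',cv2.resize(cv2.imread('pics/w1.png')[127:277,285:475],None,fx=4,fy=4,interpolation=2))"
```

```text
(no output)
```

View pics/w1c.png

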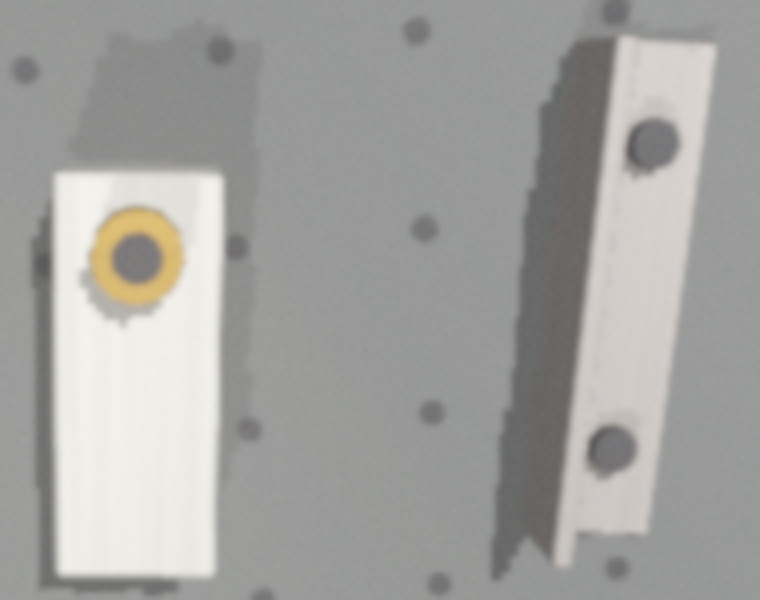

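```bash
python3 - <<'E'
from h import *
import pickle
C=pickle.load(open("c1","rb"))
def pts(L,z): return np.array([onz(C,(u-1.5)/4+285,(v-1.5)/4+127,z) for u,v in L])
B=pts([(54,172),(223,172),(216,578),(57,578)],.05);print(B.round(4),B.mean(0))
print(np.linalg.norm(np.diff(B,axis=0),axis=1))
d=B[0]+B[1]-B[2]-B[3];print("block x yaw",np.degrees(np.arctan2(d[1],d[0])))
T=pts([(618,36),(553,564)],.045);F=pts([(717,43),(648,534)],.013)
for E in(T,F):
  e=E[0]-E[1];print(E.round(4),E.mean(0),np.linalg.norm(e),np.degrees(np.arctan2(e[1],e[0])))
  e/=np.linalg.norm(e)
n=np.array([e[1],-e[0],0]);print("depth",(F.mean(0)-T.mean(0))@n)
E
```

```text
[[ 0.5277  0.0018  0.05  ]
 [ 0.5667 -0.0019  0.05  ]
 [ 0.5569 -0.1015  0.05  ]
 [ 0.5171 -0.0977  0.05  ]] [ 0.54213269 -0.0498363   0.05      ]
[0.03916427 0.10007937 0.03998004]
block x yaw 84.16221806143587
[[ 0.6595  0.0196  0.045 ]
 [ 0.6427 -0.1077  0.045 ]] [ 0.65110577 -0.04407229  0.045     ] 0.12844054324532608 82.47750032065365
[[ 0.6949  0.0155  0.013 ]
 [ 0.678  -0.1139  0.013 ]] [ 0.68641851 -0.04921395  0.013     ] 0.13043100816639974 82.56038798048853
depth 0.0356812231583742
```

```bash
python3 -c "
from h import *
go([.5425,-.05,.036],-5.8)"
```

```text
shift [-0.35 -0.1  21.35] turn [-0.0018 -0.0008  0.0076]
```

Emit:
apply_moves(
  moves=[
    [[0,0,5,0,0,0,1],[0,0,10,0,0,0,1],[0,0,12,0,0,0,1],[0,0,12,0,0,0,1],[0,0,12,0,0,0,1]],
  ],
)

```text
time_s: 2.15
eef_pos: [0.5449, -0.046, 0.131]
eef_rot: [0.0, 0.739, 0.674, 0.0]
wrist_force: [-0.7, -0.4, 0.4]
opening: 0.999
```

```bash
python3 -c "
from h import *
o=get_obs();print(o['eef_pos'],o['time_s']);go([.5425,-.05,.036],-5.8)"
```

```text
[ 0.54490597 -0.04599319  0.13104927] 2.15
shift [-0.42 -0.21  9.5 ] turn [ 0.0003 -0.0001  0.01  ]
```

Emit:
apply_moves(
  moves=[
    [[-0.4,-0.2,4,0,0,0.01,1],[-0.4,-0.2,7,0,0,0.01,1],[-0.4,-0.2,9,0,0,0.01,1],[-0.4,-0.2,9.5,0,0,0.01,1],[-0.4,-0.2,9.5,0,0,0.01,1],[-0.4,-0.2,9.5,0,0,0.01,1]],
  ],
)

```text
time_s: 2.75
eef_pos: [0.5443, -0.0513, 0.0375]
eef_rot: [0.002, 0.742, 0.67, 0.001]
wrist_force: [0.1, -0.1, 0.3]
opening: 0.998
```

Emit:
apply_moves(
  moves=[
    [[0,0,0,0,0,0,0],[0,0,0,0,0,0,0],[0,0,0,0,0,0,0],[0,0,0,0,0,0,0],[0,0,0,0,0,0,0],[0,0,0,0,0,0,0],[0,0,0,0,0,0,0],[0,0,0,0,0,0,0]],
  ],
)

```text
time_s: 3.55
eef_pos: [0.543, -0.0511, 0.0361]
eef_rot: [0.0, 0.743, 0.67, 0.0]
wrist_force: [-1.2, 0.0, 6.2]
opening: 0.456
```

Emit:
apply_moves(
  moves=[
    [[0,0,-0.5,0,0,0,0],[0,0,-1.2,0,0,0,0],[0,0,-1.5,0,0,0,0],[0,0,-1.5,0,0,0,0],[0,0,-1.5,0,0,0,0]],
  ],
)

```text
time_s: 4.05
eef_pos: [0.5424, -0.051, 0.0502]
eef_rot: [-0.0, 0.743, 0.67, -0.0]
wrist_force: [0.4, 0.1, -2.6]
opening: 0.457
```

```bash
python3 -c "
from h import *
o=get_obs();print(o['eef_pos'],o['time_s'],o['opening'],o['wrist_force']);go([.591,-.037,.051],82.55)
im=camera('wrist');cv2.imwrite('pics/w2.png',im[:,:,::-1])"
```

```text
[ 0.5423982  -0.05095585  0.05024499] 4.05 0.4573740947150064 [ 0.43930225  0.11406166 -2.61548654]
shift [ 1.89  4.69 -0.08] turn [-1.0000e-04 -1.0000e-04 -1.5438e+00]
```

View pics/w2.png

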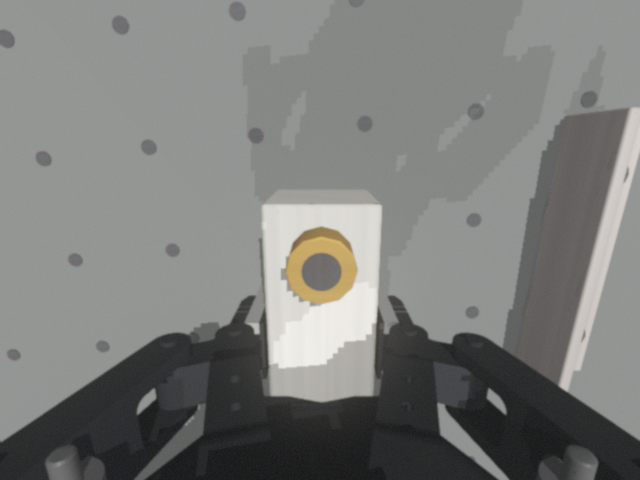

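The block is held squarely and the stub is on top at (322,272).

Emit:
apply_moves(
  moves=[
    [[0.2,0.5,0,0,0,-0.14,0],[0.5,1,0,0,0,-0.28,0],[0.8,1.5,0,0,0,-0.42,0],[1,2,0,0,0,-0.56,0],[1.2,2.5,0,0,0,-0.7,0],[1.4,3,0,0,0,-0.84,0],[1.6,3.5,0,0,0,-0.98,0],[1.8,4,0,0,0,-1.12,0]],
  ],
)

```text
time_s: 4.9
eef_pos: [0.584, -0.037, 0.0498]
eef_rot: [-0.0, 0.271, 0.963, 0.0]
wrist_force: [-0.6, -0.0, -4.0]
opening: 0.457
```

```bash
python3 -c "
from h import *
o=get_obs();print(o['eef_pos'],o['time_s'],o['opening']);go([.5895,-.0354,.045],82.55)"
```

```text
[ 0.58402157 -0.03699614  0.04981751] 4.9 0.45692687519790126
shift [-0.38  0.42  0.48] turn [-0.     -0.0009 -0.418 ]
```

Emit:
apply_moves(
  moves=[
    [[-0.1,0.1,0,0,0,-0.14,0],[-0.2,0.2,0.2,0,0,-0.28,0],[-0.4,0.4,0.5,0,0,-0.41,0],[-0.4,0.4,0.9,0,0,-0.41,0],[-0.4,0.4,0.9,0,0,-0.41,0],[-0.4,0.4,0.9,0,0,-0.41,0]],
  ],
)

```text
time_s: 5.5
eef_pos: [0.5892, -0.0358, 0.0409]
eef_rot: [-0.0, 0.073, 0.997, 0.0]
wrist_force: [0.2, 0.5, -4.0]
opening: 0.461
```

```bash
python3 - <<'E'
from h import *
o=get_obs();print(o['eef_pos'],o['time_s'],o['opening'],o['wrist_force']);go([.5895,-.0354,.0375],82.55)
a=camera('scene');b=camera('side')
A=cv2.resize(a[222:322,235:335],None,fx=5,fy=5,interpolation=2)[:500,:400*2];B=cv2.resize(b[180:280,340:400],None,fx=5,fy=5,interpolation=2)
cv2.imwrite('pics/s2.png',np.hstack([A,B])[:,:,::-1])
E
```

```text
[ 0.58921697 -0.0358099   0.04087291] 5.5 0.4605485768088596 [ 0.1576584   0.50459009 -3.95102722]
shift [-0.02  0.04  0.34] turn [ 0.0001 -0.001  -0.0163]
```

View pics/s2.png

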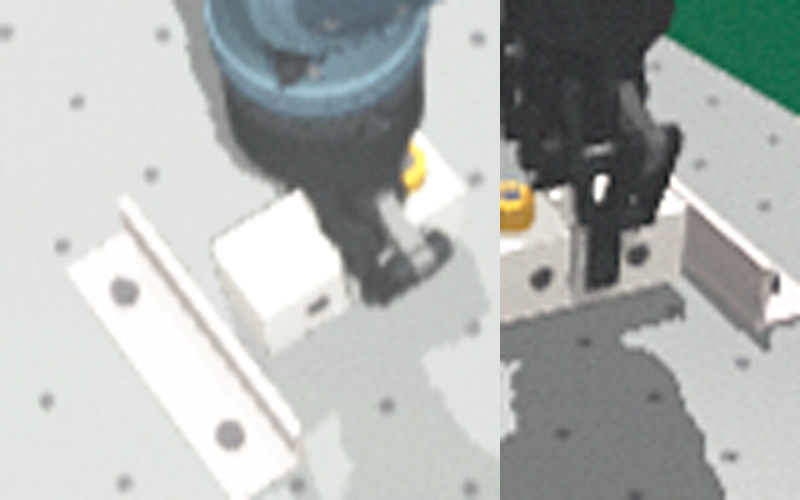

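Block is turned, stub end away from the bracket, with a gap left. Next I'll trim the angle, lower, and approach.

Emit:
apply_moves(
  moves=[
    [[0,0,0.2,0,0,-0.016,0],[-0.3,0,0.4,0,0,-0.016,0],[-0.6,0,0.4,0,0,-0.016,0],[-0.8,0,0.4,0,0,-0.016,0],[-1,0,0.4,0,0,-0.016,0],[-1,0,0.4,0,0,-0.016,0]],
  ],
)

```text
time_s: 6.2
eef_pos: [0.6, -0.0374, 0.0374]
eef_rot: [0.0, 0.064, 0.998, -0.0]
wrist_force: [1.1, -0.4, -3.3]
opening: 0.459
```

Emit:
apply_moves(
  moves=[
    [[-0.1,0,0,0,0,0,0],[-0.2,0,0,0,0,0,0],[-0.2,0,0,0,0,0,0]],
  ],
)

```text
time_s: 6.5
eef_pos: [0.6017, -0.0376, 0.0373]
eef_rot: [0.0, 0.064, 0.998, -0.0]
wrist_force: [-0.1, 1.1, -3.4]
opening: 0.456
```

Emit:
apply_moves(
  moves=[
    [[-0.1,0,0,0,0,0,0],[-0.15,0,0,0,0,0,0],[-0.15,0,0,0,0,0,0]],
  ],
)

```text
time_s: 6.8
eef_pos: [0.6018, -0.0375, 0.0369]
eef_rot: [-0.001, 0.064, 0.998, 0.0]
wrist_force: [-5.4, 0.8, -1.1]
opening: 0.459
```

Contact came where predicted (−5 N). Next I'll back off slightly, seat the block on the plate, press gently and check.

Emit:
apply_moves(
  moves=[
    [[0.15,0,0,0,0,0,0],[0.15,0,0.1,0,0,0,0],[0.15,0,0.1,0,0,0,0],[0,0,0.1,0,0,0,0],[-0.1,0,0.1,0,0,0,0],[-0.1,0,0.1,0,0,0,0]],
  ],
)

```text
time_s: 7.4
eef_pos: [0.6019, -0.0375, 0.0361]
eef_rot: [-0.003, 0.064, 0.998, 0.0]
wrist_force: [-11.2, 0.0, 5.3]
opening: 0.459
```

```bash
python3 -c "
from h import *
o=get_obs();print(o['eef_pos'],o['wrist_force'],o['torque'],o['time_s']);go([.6018,-.0371,.036],82.55)"
```

```text
[ 0.60187046 -0.03753498  0.03613417] [-11.21961003   0.02490245   5.27920457] [-0.00238     1.35640726 -0.25494539] 7.4
shift [0.01 0.04 0.01] turn [ 0.0001 -0.0054  0.0022]
```

Pressing gives a −0.25 N·m yaw moment, so the right-hand corner is touching first. I'll turn slightly to even it out.

Emit:
apply_moves(
  moves=[
    [[0,0,0,0,0,0.006,0],[0,0,0,0,0,0.006,0],[0,0,0,0,0,0.006,0]],
  ],
)

```text
time_s: 7.7
eef_pos: [0.6019, -0.0374, 0.0361]
eef_rot: [-0.003, 0.067, 0.998, 0.0]
wrist_force: [-10.4, 1.6, 4.7]
opening: 0.461
```

```bash
python3 -c "
from h import *
o=get_obs();print(o['eef_pos'],o['wrist_force'],o['torque'],o['time_s']);go([.6018,-.0371,.036],82.55)"
```

```text
[ 0.60191726 -0.03735295  0.03610236] [-10.42509463   1.59468615   4.70400845] [0.22696922 1.22907781 0.0773827 ] 7.7
shift [0.01 0.02 0.01] turn [ 0.0002 -0.0051 -0.0032]
```

The moment is now near zero and the force lies along the face normal, so the end is flush. I'll release and rise.

Emit:
apply_moves(
  moves=[
    [[0,0,0,0,0,0,1],[0,0,0,0,0,0,1],[0,0,0,0,0,0,1],[0,0,0,0,0,0,1],[0,0,0,0,0,0,1],[0,0,0,0,0,0,1],[0,0,0,0,0,0,1]],
  ],
)

```text
time_s: 8.4
eef_pos: [0.604, -0.0379, 0.0362]
eef_rot: [-0.0, 0.067, 0.998, 0.0]
wrist_force: [-0.1, 0.5, 0.3]
opening: 1.001
```

Emit:
apply_moves(
  moves=[
    [[0,0,-1,0,0,0,1],[0,0,-4,0,0,0,1],[0,0,-8,0,0,0,1],[0,0,-12,0,0,0,1],[2,0,-16,0,0,0,1],[4,0,-18,0,0,0,1],[4,0,-18,0,0,0,1],[4,0,-18,0,0,0,1]],
  ],
)

```text
time_s: 9.2
eef_pos: [0.5646, -0.0326, 0.2171]
eef_rot: [0.001, 0.067, 0.998, -0.0]
wrist_force: [0.3, -0.2, -0.4]
opening: 0.997
```

```bash
python3 - <<'E'
from h import *
import pickle
C=get_calibration("wrist");im=camera('wrist');a=camera('scene');pickle.dump(C,open("c3","wb"))
cv2.imwrite('pics/w3.png',im[:,:,::-1]);cv2.imwrite('pics/s3.png',a[:,:,::-1])
o=get_obs();print(o['eef_pos'],o['time_s'],o['opening'],o['wrist_force'])
print(proj(C,[[.6018,-.0375,.05],[.651,-.044,.045]]))
E
```

```text
[ 0.56416604 -0.0325159   0.21518317] 9.3 1.000262889399384 [-0.79269988  0.7840196  -0.01237185]
[[320.77922864 267.09515925]
 [320.9254008  314.1363928 ]]
```

View pics/w3.png

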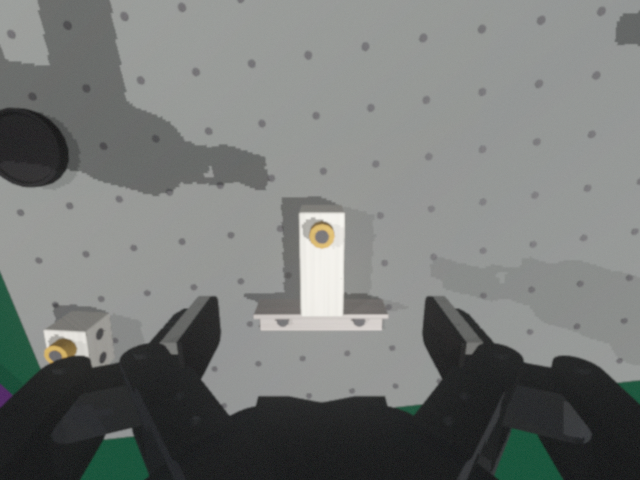

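The block spans columns 299–345 (centre 322) against the bracket's 254–388 (centre 321). The stub is on top at the far end. I'll take one close crop of the joint.

```bash
python3 -c "
import cv2
cv2.imwrite('pics/w3c.png',cv2.resize(cv2.imread('pics/w3.png')[230:335,245:395],None,fx=5,fy=5,interpolation=2))"
```

```text
(no output)
```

View pics/w3c.png

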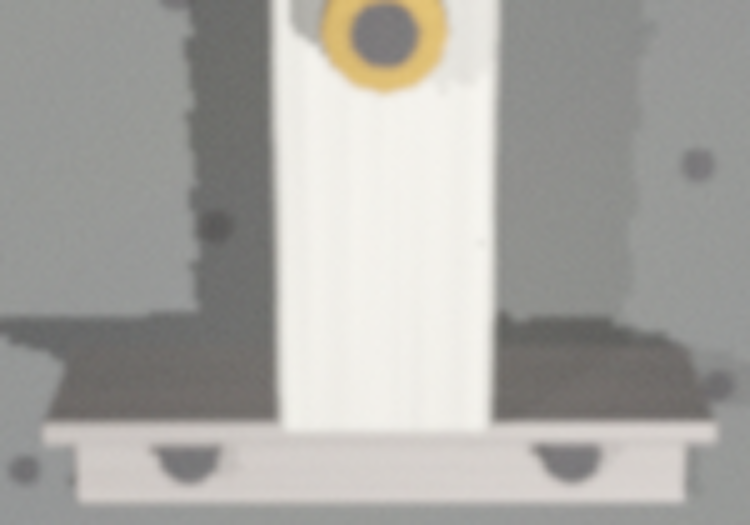

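```bash
python3 -c "
from bench import *
print(hand_in())"
```

```text
the job is handed in; nothing more can be done
None
```

I gave the long block a quarter turn, set its plain end against the middle of the bracket's upright face, let go and raised the arm. The job is handed in, at about 9.3 s of the 32 s allowed.

- **Contact:** the end met the face where the camera measurements put it. A first press of about 11 N showed one corner touching first, with a turning moment of −0.25 N·m. I trimmed the angle by 0.006 rad, which brought it to +0.08 N·m with about 10 N along the face normal.
- **Last picture:** the joint shows no gap and the edges are parallel. The block is centred on the bracket to about 1 pixel (about 1 mm), and the stub is on top at the far end.
- **Flatness:** I pressed the block onto the plate (about 5 N) before letting go. I took no separate side view to confirm it lies flat.
- **Robot:** the force is about zero after release and the arm is clear.
- **Bystanders:** the arm never went near the short block or the tee. The short block is visible in the last picture; I did not re-measure either one.
- **Disagreement:** the scene and wrist cameras differed by about 4.6 mm on how far away the face is. I went by the wrist view and by contact, which agreed with each other to within 1 mm.

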